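Index the telescopic sample arm to its next hole

ROBOT

A 6-joint arm with a two-finger parallel gripper is mounted at the origin on a cart in front of the work surface, level with it; the furniture and walls round the work are solid. World frame = base frame: x ahead of the robot, y to its left, z up, the work surface at z = 0. Lengths are in m, angles in rad, forces in N, time in s.
With the tool pointing down it reaches from about 0.25 to 0.775 m from the base axis. Payload 8.9 kg.
Tool frame: the origin (TCP) lies on the centre line of the jaws, within the pads' length; the fingertips stand ctrl.tcp_to_tips ahead of it and the grasp point (between the pads) is the TCP (ctrl.tcp_to_tips is the distance from the TCP to the fingertips, in m); z points along the fingers, y is the line along which they close (so a half turn about z gives the same grasp; the last joint's range is limited). The gripper opens to 85 mm and grips with 20 to 120 N. Pads are 22 mm wide; open, the fingers measure 114 mm over their backs; the gripper's body (76 mm by 85 mm) begins 54 mm behind the grasp point. The pads swing forward as they close: fully open they stand 13 mm farther back than shut.
Start: joints at [1.006, 0.291, -0.153, 1.127, 0, 1.431], TCP at [0.217, 0.478, 0.25] pointing down, gripper open.
Joint ranges: [-2.52, 2.52], [-0.91, 1.74], [-1.3, 1.37], [-1.96, 2.02], [-1.52, 1.47], [-3.14, 3.14]. Speed limits (rad/s): [2.22, 2.22, 2.79, 3.14, 3.14, 3.14].

INTERFACE

Orientations are given as [roll, pitch, yaw] about the fixed x, y, z axes, in that order (R = Rz(yaw) Ry(pitch) Rx(roll)).
In Python, from plant import ctrl gives the robot as it stands.
- The arm moves only by the tool servo_tool, never from a script. Its arguments are lists of equal length, an entry for each row: "claw": the opening in per cent of the stroke, from 0 (shut) to 100 (fully open); "translation": the shift along the tool's x, y, z in mm, a list of three; "turn": the turn about the tool's z in rad. A call has exactly 10 rows; each row shifts and turns the commanded pose from where the row before left it, along the tool's axes as they then stand; what a row does not reach is not made up. A row lasts 1/10 s, in which the tool goes at most 50 mm and 8.59 degrees, less where a joint would pass 70% of its speed; a pose out of reach is approached as far as the arm can. A call with a gripper value outside its range is refused whole. The fingers move at their own pace and stop on an object; "grip_force" is the grip in N (left out, the last holds). Time passes only in rows, so rows that do not move let the fingers close, or fill a call up. It gives the time, the measured TCP pose, the force, the opening and the grip force at its end, in the units of the state.
- ctrl.get_state(): the state, without advancing time (a new reading comes with each control period).
- ctrl.grab_frame(name): name is "scene" or "top" or "wrist"; returns the picture (420x560x3 uint8, red, green, blue); there is no depth.
- ctrl.get_calibration(name): a dict with "fx", "fy", "cx", "cy" (pixels), "xyz" and "attitude" of the camera in the world. Camera axes: x right, y down, z forward; pixel columns grow to the right and rows downward; lengths in m; the calibration is good to about 2 mm. The wrist camera is an equidistant fisheye: a pixel r from the principal point sees the ray r / f radians off the axis. A picture is of the moment at which its call begins: read the wrist's pose just before it. get_calibration takes no time and is no camera call; for the wrist camera it gives the pose at the moment of the call.
- ctrl.hand_in(): hands the job in; it is judged then, once.
The state is a dict: "t": time; "qpos": joint angles; "joint_velocities": joint speeds; "joint_efforts": joint torques, N m; "position": TCP position; "eef_rot": TCP orientation; "contact_force": force on the tool from outside, world axes, zero at the start; "moment": the same for the moment, N m; "opening": opening from 0.0 (shut) to 1.0 (fully open); "grasp_force": force on a finger pad.
Only numpy, scipy, OpenCV 4.12 (cv2) and the standard library are available. Lean on these libraries where they do the work, as an engineer would, in place of code of your own. Each camera call takes 0.05 s, during which the arm holds its last target. There are 200 camera calls.

TASK

Extend the telescopic sample arm by one detent position: press the orange spring button, slide the inner tube outward, let go of the button and carry on until it pops up in the next hole, not the one after. Do it gently, feeling for the stop and never bearing on the arm with 25 N or more, so that the vial on the tray stays standing, and leave the other things on the table alone.

Things in the scene. Friction and masses are not known exactly. Their poses are not given: they have to be found in the camera images.
- stand: the fixed sample arm: a level square aluminium outer tube (36 x 36 mm, 200 mm long, top face 51 mm above the table) on two black clamp feet 86 mm wide, bolted down. Origin on the table under it, z up; the outer tube runs from y = -110 to +90 mm of this frame and the inner tube slides out along this frame's +y (outward)
- tube (a joint): slide of the inner tube, m: 0 = as found, latched in the first hole; grows outward to 0.11. A retracting spring inside (4.5 to 5.6 N) pulls it back to 0 whenever it is let go unlatched; pushing it out takes about 5 to 6 N. The next hole is hidden inside, 42 to 62 mm from the first (it differs every time), with 1.5 mm play either way; one more hole follows 36 mm after it
- button_top (a point): point on the inner tube: where the centre of the orange button's top face is when the button is up (74.5 mm above the table; it does not sink with the button). The button is 26 mm along the slide, 18 mm across. Spring: 2.5 N to start it, 5 N at 5 mm, 7.5 N at its stop 10 mm down. Pressed 5 mm or more, its lug is out of the hole and the tube can slide
- thumb_piece (a point): middle of the black thumb piece's plate, under the button, 59 mm above the table, moving with the tube. On it stand two ears, one before and one behind the button along the slide: gap 42 mm, 30 mm wide, 11 mm thick, tops 91 mm above the table. Closed fingers fit between and can push an ear. Between holes the button stays down 4.5 mm by itself, so the finger may be lifted off; at a hole it springs up and stops the tube dead
- tray (a point): centre of the floor of the white round tray (52 mm across, rim 4 mm high) at the outer end of the inner tube, 49 mm above the table
- vial: loose vial with a green cap, 20 mm across, 56 mm high, standing upright on the tray; origin at the centre of its underside, z up along it
- beaker: loose clear beaker, 87 x 94 x 124 mm, bystander; origin at the centre of its underside
- clear_pot: loose clear pot, 45 mm across, 67 mm high, bystander; origin at the centre of its underside
- tin: loose small tin with a grey lid, 38 mm across, 27 mm high, bystander; origin at the centre of its underside
- dish: loose flat clear dish, 68 mm across, 12 mm high, bystander; origin at the centre of its underside

How it is judged:
On the way, in this order (a step that is already met when the one before it is completed fails the run):
1. the tube is freed from the first hole and on its way to the next (value of joint tube between 0.012 and 0.036 m), for 0.02 s.
2. the tube is latched in the next hole: it stays there by itself, with the robot off it (value of joint tube between 0.038 and 0.067 m and velocity of joint tube between -0.003 and 0.003 m/s and contact force between the fingers and stand below 0.2 N), for 0.3 s.
At the end, for the whole second after the job is handed in: The tube stays latched in the next hole against its retracting spring (38 to 67 mm out and still, not the hole after), and the vial stands upright (within 0.1 rad) and still on the tray's floor (value of joint tube between 0.038 and 0.067 m and velocity of joint tube between -0.003 and 0.003 m/s and angle between vial's own z axis and vertical below 0.1 rad and horizontal distance between vial and tray below 0.017 m and z of vial in the frame of tray below 0.004 m and linear speed of vial below 0.02 m/s); the robot touches nothing.
It fails at once if the robot bears on the sample arm with more than 25 N (contact force between any of the fingers, the arm and stand above 25 N).
It fails at once if the vial is tipped by more than 0.4 rad (angle between vial's own z axis and vertical above 0.4 rad).
It fails at once if the tube is pulled out beyond the next hole by more than a centimetre or so (to 75 mm) (value of joint tube above 0.075 m).
It fails at once if a bystander is moved by more than 2 cm (distance of any of beaker, clear_pot, tin, dish from where it was at the start of the episode above 0.02 m).
It also fails if it takes over 38 s, if anything falls off the work surface, if the arm or the gripper's body presses on something with over 40 N, if the wrist force passes 120 N, or if a joint passes its speed limit or range.

## Working session

There is one attempt and no reset: what is moved stays moved. The work goes in short steps, Python scripts to look and compute and a tool call to move; the robot and the scene stay as the last step left them, time stands still between calls to the robot, and variables do not carry over. Pictures are saved under pics/ and viewed, at most 10 in all, crops included, and the job is handed in when it is done.

Besides the shell and the picture viewer there is one more tool, called after "Emit:" as name([rows], argument=value, ...), one row to a line, values as JSON. servo_tool: Moves the arm, as the interface text tells. Its arguments: {"type":"object","properties":{"claw":{"type":"array"},"translation":{"type":"array"},"turn":{"type":"array"},"grip_force":{"type":"number"}},"required":["claw","translation","turn"]}

```bash
mkdir -p pics; ls
python3 - <<'E'
from plant import ctrl
import cv2
s=ctrl.get_state();print(s, ctrl.tcp_to_tips)
for n in("scene","top"):
    c=ctrl.get_calibration(n);print(n,c)
    cv2.imwrite(f"pics/{n}0.png",ctrl.grab_frame(n)[:,:,::-1])
E
```

```text
pics
{'t': 0.0, 'qpos': array([ 1.00567571e+00,  2.91254849e-01, -1.54117047e-01,  1.12672216e+00,
       -5.39326537e-06,  1.43147502e+00]), 'joint_velocities': array([ 0.00022019,  0.00090105, -0.00014137,  0.00071692, -0.00064202,
       -0.0001825 ]), 'joint_efforts': array([-1.62290366e-03, -5.37141967e+01,  3.31373012e+01,  1.60072488e-02,
       -3.21838043e-04,  1.02745759e-06]), 'position': array([0.21663294, 0.47776213, 0.24974898]), 'eef_rot': array([-3.14030675e+00, -1.74876206e-04,  2.71579323e+00]), 'contact_force': array([-0.89875857, -0.05869703, -0.65683545]), 'moment': array([ 0.02479499,  0.00872354, -0.01477959]), 'grasp_force': 0.0, 'opening': 1.0063084619481264} 0.019
scene {'fx': 423.7106838896803, 'fy': 423.7106838896803, 'cx': 273.19604959468677, 'cy': 202.48639534586212, 'xyz': array([-0.15322819, -0.65414488,  0.77878892]), 'attitude': array([-2.18112068,  0.01220196, -0.75326351])}
top {'fx': 442.77830142828634, 'fy': 442.77830142828634, 'cx': 281.7074071327171, 'cy': 209.509119172634, 'xyz': array([0.38055799, 0.0907389 , 1.34741295]), 'attitude': array([-3.04058179, -0.01857424, -1.5618364 ])}
```

View pics/top0.png

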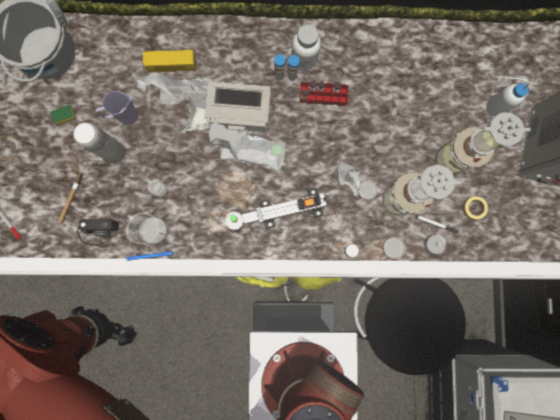

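View pics/scene0.png

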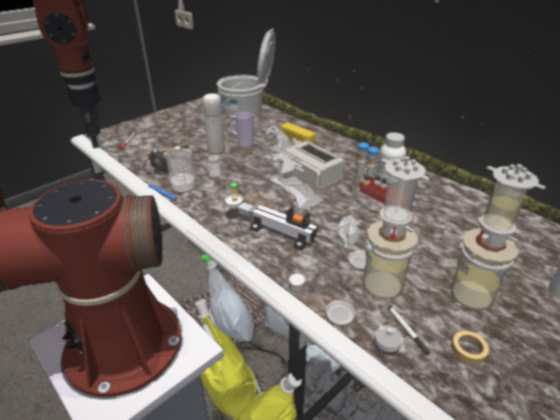

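The top view shows the stand at (234..325, 195..225), with the tray and green cap at about (234,219) and the orange button at about (309,202). I'll take an enlarged crop next.

```bash
python3 - <<'E'
import cv2,numpy as np
a=cv2.imread("pics/top0.png")[175:245,215:345];b=cv2.imread("pics/scene0.png")[175:255,210:330]
a=cv2.resize(a,(780,420),interpolation=3)[:, :];
a=cv2.resize(a,(520,280));b=cv2.resize(b,(480,320),interpolation=3)
o=np.zeros((600,520,3),np.uint8);o[:280]=a;o[280:,:480]=b
cv2.imwrite("pics/crop.png",o)
E
cat > h.py <<'E'
import numpy as np
from scipy.spatial.transform import Rotation as R
def ray(c,u,v,fish=False):
    x=np.array([(u-c["cx"])/c["fx"],(v-c["cy"])/c["fy"]])
    if fish:
        r=np.hypot(*x); d=np.array([*(x/r*np.sin(r)),np.cos(r)]) if r>1e-9 else np.array([0,0,1.])
    else: d=np.array([*x,1])
    return R.from_euler("xyz",c["attitude"]).apply(d)
def at(c,u,v,z,fish=False):
    d=ray(c,u,v,fish); return c["xyz"]+d*(z-c["xyz"][2])/d[2]
E
python3 - <<'E'
from plant import ctrl
from h import *
import cv2
for n in("top","scene"):
    c=ctrl.get_calibration(n)
    im=cv2.imread(f"pics/{n}0.png");h=cv2.cvtColor(im,cv2.COLOR_BGR2HSV)
    y0,y1,x0,x1=(175,245,215,345) if n=="top" else (175,255,210,330)
    for nm,lo,hi,z in(("orange",(5,150,120),(20,255,255),.0745),("green",(45,80,60),(75,255,255),.105)):
        m=np.zeros(h.shape[:2],np.uint8);m[y0:y1,x0:x1]=cv2.inRange(h,lo,hi)[y0:y1,x0:x1]
        v,u=np.nonzero(m)
        if len(u):print(n,nm,len(u),u.mean(),v.mean(),at(c,u.mean(),v.mean(),z))
E
```

```text
top orange 45 308.5111111111111 201.82222222222222 [ 0.53303975 -0.00924721  0.0745    ]
top green 31 233.16129032258064 217.96774193548387 [0.48134183 0.20498657 0.105     ]
scene orange 54 297.462962962963 218.2037037037037 [ 0.52565691 -0.0152081   0.0745    ]
scene green 32 233.5 185.5 [0.47557263 0.19964193 0.105     ]
```

View pics/crop.png

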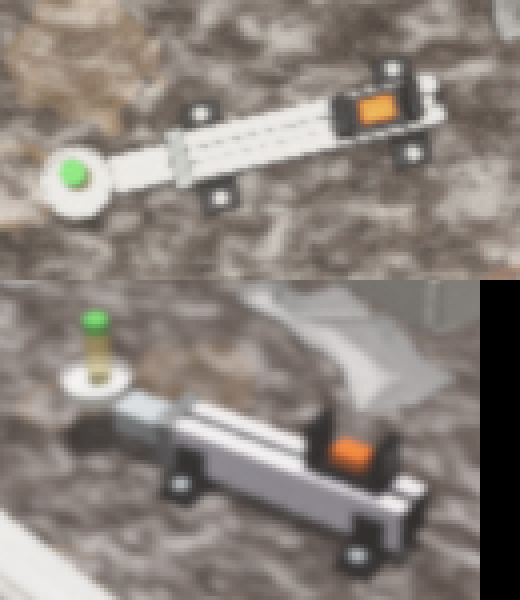

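Emit:
servo_tool([
  [0, 0, 0],
  [0, 0, 0],
  [0, 0, 0],
  [0, 0, 0],
  [0, 0, 0],
  [0, 0, 0],
  [0, 0, 0],
  [0, 0, 0],
  [-20, 10, 0],
  [-40, 15, 0],
], claw=[0, 0, 0, 0, 0, 0, 0, 0, 0, 0], turn=[0.1, 0.13, 0.13, 0.13, 0.13, 0.13, 0.1, 0.07, 0, 0])

```text
t: 1.1
position: [0.2542, 0.4259, 0.2498]
eef_rot: [-3.141, -0.0, 1.799]
contact_force: [1.3, -0.5, 0.6]
opening: -0.002
grasp_force: 0.0
```

Emit:
servo_tool([
  [-44, 16, 0],
  [-44, 16, 0],
  [-44, 16, 0],
  [-44, 16, 0],
  [-44, 16, 0],
  [-44, 16, 0],
  [-44, 16, 0],
  [-44, 16, 0],
  [-40, 16, 0],
  [-20, 10, 0],
], claw=[0, 0, 0, 0, 0, 0, 0, 0, 0, 0], turn=[0, 0, 0, 0, 0, 0, 0, 0, 0, 0])

```text
t: 2.1
position: [0.498, 0.055, 0.25]
eef_rot: [-3.142, 0.001, 1.793]
contact_force: [-0.1, 0.7, 0.2]
opening: -0.001
grasp_force: 0.0
```

Run:
```python
from plant import ctrl
import cv2
s=ctrl.get_state();print(s['t'],s['position'],s['eef_rot'],s['contact_force'],s['opening'])
print(ctrl.get_calibration("wrist"))
cv2.imwrite("pics/w1.png",ctrl.grab_frame("wrist")[:,:,::-1])
```

```text
2.1 [0.49798467 0.05500422 0.24999082] [-3.14153100e+00  5.87019475e-04  1.79326319e+00] [-0.07641378  0.73196484  0.17379352] -0.0006493874903548539
{'fx': 325.19226210127806, 'fy': 325.19226210127806, 'cx': 274.50039848290174, 'cy': 209.6239648787586, 'xyz': array([0.48183008, 0.12874774, 0.37394988]), 'attitude': array([2.83941851e+00, 3.63102688e-04, 2.22244725e-01])}
```

View pics/w1.png

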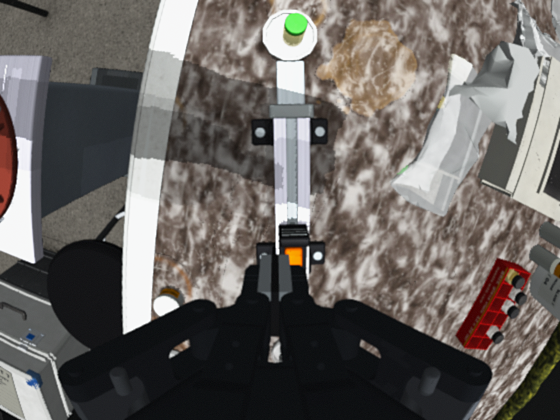

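The wrist view shows the tray at about (290,37), the front foot bolts at (260,132) and (320,131), the rear bolt at (318,256), and the orange button at about (294,257), partly behind the fingers.

Run:
```python
from plant import ctrl
from h import *
import cv2
c=ctrl.get_calibration("wrist")
for n,u,v,z in(("tray",290,37,.052),("boltL",260,132,.01),("boltR",320,131,.01),("boltR2",318,256,.01),("tubeL",275,190,.051),("tubeR",311,190,.051),("earTopL",280,227,.091),("earTopR",309,227,.091),("btnTopL",285,247,.0745),("btnTopR",303,247,.0745)):
    print(n,at(c,u,v,z,True)[:2].round(4))
im=cv2.imread("pics/w1.png")
cv2.imwrite("pics/w1c.png",cv2.resize(im[170:310,220:360],(700,700)[:2] and (600,600),interpolation=3))
```

```text
tray [0.4817 0.2038]
boltL [0.4729 0.1013]
boltR [0.5378 0.1176]
boltR2 [ 0.5745 -0.0304]
tubeL [0.5015 0.0498]
tubeR [0.5375 0.058 ]
earTopL [0.5116 0.026 ]
earTopR [0.5379 0.0319]
btnTopL [5.229e-01 2.000e-04]
btnTopR [0.5407 0.0041]
```

View pics/w1c.png

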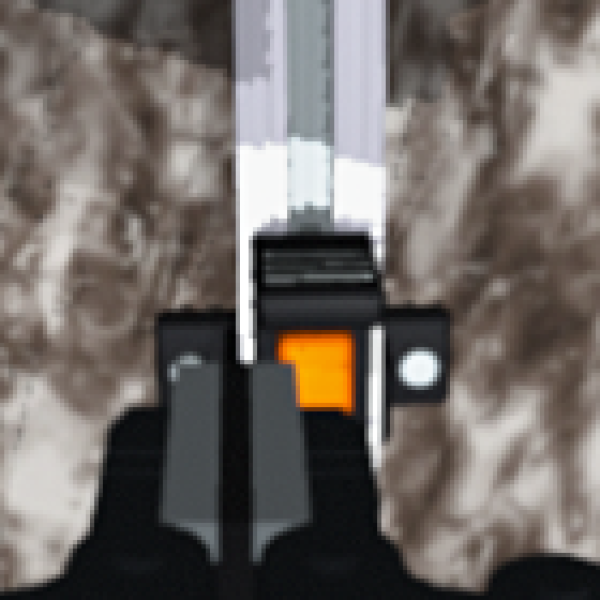

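Emit:
servo_tool([
  [-10, 3, 0],
  [-18, 6, 10],
  [-18, 6, 15],
  [-14, 5, 20],
  [-7, 2, 20],
  [0, 0, 20],
  [0, 0, 20],
  [0, 0, 15],
  [0, 0, 8],
  [0, 0, 0],
], claw=[0, 0, 0, 0, 0, 0, 0, 0, 0, 0], turn=[0, 0, 0, 0, 0, -0.02, 0, 0, 0, 0])

```text
t: 3.15
position: [0.5321, -0.002, 0.1215]
eef_rot: [-3.14, -0.001, 1.816]
contact_force: [0.0, -0.2, -0.0]
opening: 0.001
grasp_force: 0.0
```

Run:
```python
from plant import ctrl
import cv2
s=ctrl.get_state();print(s['t'],s['position'],s['eef_rot'],s['contact_force'])
print(ctrl.get_calibration("wrist"))
im=ctrl.grab_frame("wrist")[:,:,::-1]
cv2.imwrite("pics/w2.png",im)
cv2.imwrite("pics/w2c.png",cv2.resize(im[180:320,200:360],(800,600)[:2] and (685,600),interpolation=3))
```

```text
3.15 [ 0.53213819 -0.0019675   0.12145165] [-3.13971211e+00 -8.42781579e-04  1.81647198e+00] [ 0.02574558 -0.17254648 -0.0144432 ]
{'fx': 325.19226210127806, 'fy': 325.19226210127806, 'cx': 274.50039848290174, 'cy': 209.6239648787586, 'xyz': array([0.51453765, 0.07124101, 0.2455385 ]), 'attitude': array([2.84077830e+00, 2.11032669e-03, 2.45525025e-01])}
```

View pics/w2c.png

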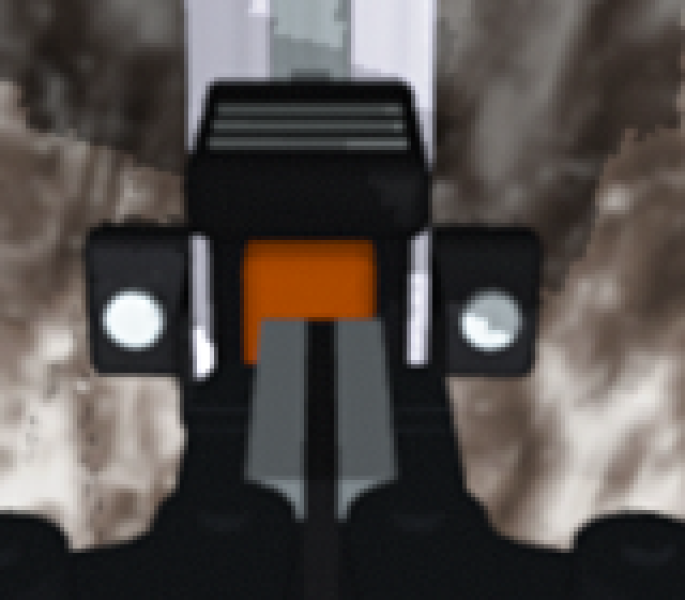

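The close view shows the finger tips at crop (320,320), centred on the button to about 1 mm. The ear's top inner edge is at crop y≈235.

Run:
```python
from plant import ctrl
from h import *
c=ctrl.get_calibration("wrist");s=ctrl.get_state();p=s['position'][:2]
o=np.array([np.cos(1.815),np.sin(1.815)]);l=np.array([o[1],-o[0]])
for n,x,y,z in(("earTopRear",310,236,.091),("earTopFront",310,157,.091),("earTopL",188,200,.091),("earTopR",432,200,.091),("btnL",245,300,.0745),("btnR",375,300,.0745),("tubeL",185,40,.051),("tubeR",436,40,.051),("tip front",320,320,.1025)):
    q=at(c,200+x/4.2812,180+y/4.2857,z,True)[:2]; d=q-p
    print(n,q.round(4),"along",(d@o*1e3).round(1),"lat",(d@l*1e3).round(1))
```

```text
earTopRear [0.5289 0.0107] along 13.4 lat -0.7
earTopFront [0.5265 0.0204] along 23.4 lat -0.7
earTopL [0.5137 0.0116] along 17.9 lat -15.2
earTopR [0.5419 0.0187] along 18.0 lat 13.9
btnL [ 0.5241 -0.0069] along -2.6 lat -9.6
btnR [ 0.5411 -0.0026] along -2.5 lat 8.0
tubeL [0.5076 0.0202] along 27.8 lat -19.0
tubeR [0.5428 0.0291] along 27.8 lat 17.3
tip front [0.5314 0.0055] along 7.7 lat 0.5
```

Emit:
servo_tool([
  [-3, -1, 0],
  [0, 0, 3],
  [0, 0, 4],
  [0, 0, 4],
  [0, 0, 4],
  [0, 0, 4],
  [0, 0, 3],
  [0, 0, 2],
  [0, 0, 1],
  [0, 0, 0],
], claw=[0, 0, 0, 0, 0, 0, 0, 0, 0, 0], turn=[0, 0, 0, 0, 0, 0, 0, 0, 0, 0])

```text
t: 4.2
position: [0.5328, -0.0056, 0.0972]
eef_rot: [-3.142, -0.0, 1.816]
contact_force: [-0.5, 1.0, -0.9]
opening: -0.0
grasp_force: 0.0
```

Emit:
servo_tool([
  [0, 0, 1],
  [0, 0, 1],
  [0, 0, 1],
  [0, 0, 1],
  [0, 0, 1],
  [0, 0, 1],
  [0, 0, 0],
  [0, 0, 0],
  [0, 0, 0],
  [0, 0, 0],
], claw=[0, 0, 0, 0, 0, 0, 0, 0, 0, 0], turn=[0, 0, 0, 0, 0, 0, 0, 0, 0, 0])

```text
t: 5.2
position: [0.5328, -0.0056, 0.0914]
eef_rot: [3.141, 0.0, 1.816]
contact_force: [-1.0, 0.2, 3.2]
opening: 0.0
grasp_force: 1.7
```

Emit:
servo_tool([
  [0, 0, 1],
  [0, 0, 1],
  [0, 0, 1],
  [0, 0, 1],
  [0, 0, 1],
  [0, 0, 0],
  [0, 0, 0],
  [0, 0, 0],
  [0, 0, 0],
  [0, 0, 0],
], claw=[0, 0, 0, 0, 0, 0, 0, 0, 0, 0], turn=[0, 0, 0, 0, 0, 0, 0, 0, 0, 0])

```text
t: 6.2
position: [0.5329, -0.0056, 0.0864]
eef_rot: [3.141, 0.0, 1.816]
contact_force: [-1.4, 1.0, 5.3]
opening: -0.003
grasp_force: 2.8
```

Emit:
servo_tool([
  [1, 0, 0],
  [1, 0, 0],
  [1, 0, 0],
  [1, 0, 0],
  [1, 0, 0],
  [1, 0, 0],
  [1, 0, 0],
  [1, 0, 0],
  [1, 0, 0],
  [0, 0, 0],
], claw=[0, 0, 0, 0, 0, 0, 0, 0, 0, 0], turn=[0, 0, 0, 0, 0, 0, 0, 0, 0, 0])

```text
t: 7.2
position: [0.5316, 0.0022, 0.0867]
eef_rot: [3.14, 0.002, 1.815]
contact_force: [0.6, -3.3, 4.7]
opening: 0.0
grasp_force: 3.1
```

Emit:
servo_tool([
  [1, 0, 0],
  [1, 0, 0],
  [1.5, 0, 0],
  [1.5, 0, 0],
  [1.5, 0, 0],
  [1.5, 0, 0],
  [1.5, 0, 0],
  [1.5, 0, 0],
  [1, 0, 0],
  [0, 0, 0],
], claw=[0, 0, 0, 0, 0, 0, 0, 0, 0, 0], turn=[0, 0, 0, 0, 0, 0, 0, 0, 0, 0])

```text
t: 8.2
position: [0.5287, 0.0138, 0.0867]
eef_rot: [3.14, 0.002, 1.815]
contact_force: [0.4, -4.3, 4.5]
opening: 0.001
grasp_force: 3.1
```

Emit:
servo_tool([
  [1, 0, 0],
  [1, 0, 0],
  [1, 0, 0],
  [1, 0, 0],
  [1, 0, 0],
  [1, 0, 0],
  [1, 0, 0],
  [1, 0, 0],
  [0, 0, 0],
  [0, 0, 0],
], claw=[0, 0, 0, 0, 0, 0, 0, 0, 0, 0], turn=[0, 0, 0, 0, 0, 0, 0, 0, 0, 0])

```text
t: 9.2
position: [0.5268, 0.0216, 0.0867]
eef_rot: [3.14, 0.002, 1.815]
contact_force: [1.0, -3.8, 5.8]
opening: 0.002
grasp_force: 3.2
```

Run:
```python
from plant import ctrl
from h import *
import cv2
c=ctrl.get_calibration("wrist");im=ctrl.grab_frame("wrist")[:,:,::-1]
cv2.imwrite("pics/w3c.png",cv2.resize(im[180:320,200:360],(685,600),interpolation=3))
c=ctrl.get_calibration("top");im=ctrl.grab_frame("top")[:,:,::-1]
h=cv2.cvtColor(im,cv2.COLOR_BGR2HSV);m=cv2.inRange(h,(45,80,60),(75,255,255));m[:175]=0;m[245:]=0;m[:,:200]=0;m[:,330:]=0
v,u=np.nonzero(m);q=at(c,u.mean(),v.mean(),.105);print(len(u),q,np.hypot(*(q-[.48134,.20499,.105])[:2]))
```

```text
28 [0.47589359 0.2266503  0.105     ] 0.022334542352001965
```

View pics/w3c.png

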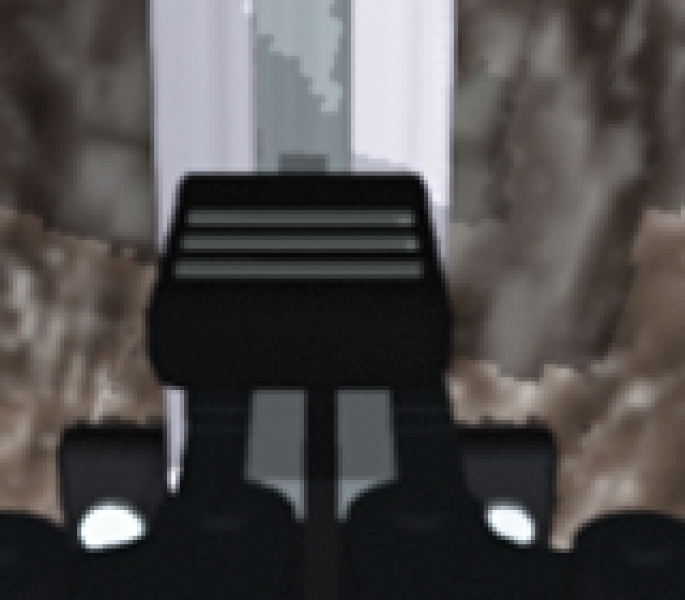

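The ear is against the fingers and the tube is out about 22 mm. Now I lift off the button while still pushing the ear.

Emit:
servo_tool([
  [0.5, 0, -1],
  [0.5, 0, -1.5],
  [0.5, 0, -1.5],
  [0.5, 0, -1.5],
  [0.5, 0, -1.5],
  [0.5, 0, -1.5],
  [0.5, 0, -1.5],
  [0.5, 0, -1],
  [0.5, 0, 0],
  [0.5, 0, 0],
], claw=[0, 0, 0, 0, 0, 0, 0, 0, 0, 0], turn=[0, 0, 0, 0, 0, 0, 0, 0, 0, 0])

```text
t: 10.3
position: [0.5245, 0.026, 0.0967]
eef_rot: [-3.14, 0.003, 1.815]
contact_force: [1.5, -7.7, -3.2]
opening: -0.001
grasp_force: 3.8
```

Emit:
servo_tool([
  [1, 0, -0.5],
  [1, 0, -0.5],
  [1, 0, 0],
  [1, 0, 0],
  [1, 0, 0],
  [1, 0, 0],
  [1, 0, 0],
  [1, 0, 0],
  [0.5, 0, 0],
  [0.5, 0, 0],
], claw=[0, 0, 0, 0, 0, 0, 0, 0, 0, 0], turn=[0, 0, 0, 0, 0, 0, 0, 0, 0, 0])

```text
t: 11.3
position: [0.5222, 0.0348, 0.0976]
eef_rot: [-3.14, 0.003, 1.815]
contact_force: [0.8, -6.9, -4.8]
opening: 0.0
grasp_force: 3.9
```

Emit:
servo_tool([
  [0.5, 0, 0],
  [0.5, 0, 0],
  [0.5, 0, 0],
  [0.5, 0, 0],
  [0.5, 0, 0],
  [0.5, 0, 0],
  [0, 0, 0],
  [0, 0, 0],
  [0, 0, 0],
  [0, 0, 0],
], claw=[0, 0, 0, 0, 0, 0, 0, 0, 0, 0], turn=[0, 0, 0, 0, 0, 0, 0, 0, 0, 0])

```text
t: 12.3
position: [0.5215, 0.0378, 0.0976]
eef_rot: [-3.14, 0.002, 1.815]
contact_force: [1.7, -7.1, -4.6]
opening: -0.003
grasp_force: 3.6
```

Emit:
servo_tool([
  [0.25, 0, 0],
  [0.25, 0, 0],
  [0.25, 0, 0],
  [0.25, 0, 0],
  [0.25, 0, 0],
  [0.25, 0, 0],
  [0.25, 0, 0],
  [0.25, 0, 0],
  [0, 0, 0],
  [0, 0, 0],
], claw=[0, 0, 0, 0, 0, 0, 0, 0, 0, 0], turn=[0, 0, 0, 0, 0, 0, 0, 0, 0, 0])

```text
t: 13.3
position: [0.521, 0.0397, 0.0976]
eef_rot: [-3.14, 0.002, 1.815]
contact_force: [1.4, -7.7, -4.7]
opening: 0.001
grasp_force: 3.7
```

Emit:
servo_tool([
  [0.25, 0, 0],
  [0.25, 0, 0],
  [0.25, 0, 0],
  [0.25, 0, 0],
  [0.25, 0, 0],
  [0.25, 0, 0],
  [0.25, 0, 0],
  [0.25, 0, 0],
  [0, 0, 0],
  [0, 0, 0],
], claw=[0, 0, 0, 0, 0, 0, 0, 0, 0, 0], turn=[0, 0, 0, 0, 0, 0, 0, 0, 0, 0])

```text
t: 14.3
position: [0.5205, 0.0416, 0.0976]
eef_rot: [-3.14, 0.002, 1.815]
contact_force: [1.4, -7.9, -5.3]
opening: 0.001
grasp_force: 3.7
```

Emit:
servo_tool([
  [0.25, 0, 0],
  [0.25, 0, 0],
  [0.25, 0, 0],
  [0.25, 0, 0],
  [0.25, 0, 0],
  [0.25, 0, 0],
  [0.25, 0, 0],
  [0.25, 0, 0],
  [0, 0, 0],
  [0, 0, 0],
], claw=[0, 0, 0, 0, 0, 0, 0, 0, 0, 0], turn=[0, 0, 0, 0, 0, 0, 0, 0, 0, 0])

```text
t: 15.3
position: [0.5201, 0.0436, 0.0976]
eef_rot: [-3.14, 0.002, 1.815]
contact_force: [0.3, -6.9, -5.2]
opening: -0.002
grasp_force: 3.6
```

Emit:
servo_tool([
  [0.25, 0, 0],
  [0.25, 0, 0],
  [0.25, 0, 0],
  [0.25, 0, 0],
  [0.25, 0, 0],
  [0.25, 0, 0],
  [0.25, 0, 0],
  [0.25, 0, 0],
  [0, 0, 0],
  [0, 0, 0],
], claw=[0, 0, 0, 0, 0, 0, 0, 0, 0, 0], turn=[0, 0, 0, 0, 0, 0, 0, 0, 0, 0])

```text
t: 16.3
position: [0.5196, 0.0456, 0.0976]
eef_rot: [-3.14, 0.002, 1.815]
contact_force: [2.5, -7.3, -4.6]
opening: 0.002
grasp_force: 3.5
```

Emit:
servo_tool([
  [0.25, 0, 0],
  [0.25, 0, 0],
  [0.25, 0, 0],
  [0.25, 0, 0],
  [0.25, 0, 0],
  [0.25, 0, 0],
  [0.25, 0, 0],
  [0.25, 0, 0],
  [0, 0, 0],
  [0, 0, 0],
], claw=[0, 0, 0, 0, 0, 0, 0, 0, 0, 0], turn=[0, 0, 0, 0, 0, 0, 0, 0, 0, 0])

```text
t: 17.3
position: [0.519, 0.0479, 0.0976]
eef_rot: [-3.14, 0.001, 1.815]
contact_force: [0.8, -5.0, -5.0]
opening: 0.002
grasp_force: 2.6
```

Emit:
servo_tool([
  [0.25, 0, 0],
  [0.25, 0, 0],
  [0.25, 0, 0],
  [0.25, 0, 0],
  [0.25, 0, 0],
  [0.25, 0, 0],
  [0, 0, 0],
  [0, 0, 0],
  [0, 0, 0],
  [0, 0, 0],
], claw=[0, 0, 0, 0, 0, 0, 0, 0, 0, 0], turn=[0, 0, 0, 0, 0, 0, 0, 0, 0, 0])

```text
t: 18.3
position: [0.5186, 0.0494, 0.0976]
eef_rot: [-3.14, 0.001, 1.815]
contact_force: [1.7, -4.7, -2.9]
opening: -0.0
grasp_force: 2.6
```

Emit:
servo_tool([
  [0.25, 0, 0],
  [0.25, 0, 0],
  [0.25, 0, 0],
  [0.25, 0, 0],
  [0.25, 0, 0],
  [0.25, 0, 0],
  [0, 0, 0],
  [0, 0, 0],
  [0, 0, 0],
  [0, 0, 0],
], claw=[0, 0, 0, 0, 0, 0, 0, 0, 0, 0], turn=[0, 0, 0, 0, 0, 0, 0, 0, 0, 0])

```text
t: 19.3
position: [0.5185, 0.0497, 0.0977]
eef_rot: [-3.14, 0.004, 1.814]
contact_force: [2.3, -10.3, -4.0]
opening: -0.003
grasp_force: 5.3
```

The stop is felt: force has risen to 10.6 N and motion has stopped at about 51 mm. I back off between the ears, then lift.

Emit:
servo_tool([
  [-0.5, 0, 0],
  [-0.5, 0, 0],
  [-0.5, 0, 0],
  [-1, 0, 0],
  [-1, 0, 0],
  [-1, 0, 0],
  [-1.5, 0, 0],
  [-1.5, 0, 0],
  [-1.5, 0, 0],
  [-1, 0, 0],
], claw=[0, 0, 0, 0, 0, 0, 0, 0, 0, 0], turn=[0, 0, 0, 0, 0, 0, 0, 0, 0, 0])

```text
t: 20.3
position: [0.5211, 0.0421, 0.0985]
eef_rot: [3.141, -0.0, 1.816]
contact_force: [-0.9, 0.8, -1.2]
opening: -0.002
grasp_force: 0.0
```

Emit:
servo_tool([
  [0, 0, 0],
  [0, 0, 0],
  [0, 0, -3],
  [0, 0, -6],
  [0, 0, -10],
  [0, 0, -15],
  [0, 0, -20],
  [0, 0, -20],
  [0, 0, -10],
  [0, 0, 0],
], claw=[0, 0, 0, 0, 0, 0, 0, 0, 0, 0], turn=[0, 0, 0, 0, 0, 0, 0, 0, 0, 0])

```text
t: 21.3
position: [0.5219, 0.0419, 0.184]
eef_rot: [3.139, 0.001, 1.816]
contact_force: [-0.3, 0.1, -1.0]
opening: -0.0
grasp_force: 0.0
```

Run:
```python
from plant import ctrl
from h import *
import cv2
s=ctrl.get_state();print(s['t'],s['position'])
im=ctrl.grab_frame("wrist")[:,:,::-1];cv2.imwrite("pics/w4.png",im)
c=ctrl.get_calibration("top");im=ctrl.grab_frame("top")[:,:,::-1]
h=cv2.cvtColor(im,cv2.COLOR_BGR2HSV);m=cv2.inRange(h,(45,80,60),(75,255,255));m[:175]=0;m[245:]=0;m[:,:200]=0;m[:,330:]=0
v,u=np.nonzero(m);q=at(c,u.mean(),v.mean(),.105);print(len(u),q,np.hypot(*(q-[.48134,.20499,.105])[:2]))
```

```text
21.3 [0.52191349 0.04192754 0.18400094]
27 [0.46981952 0.25146537 0.105     ] 0.04788195699457651
```

View pics/w4.png

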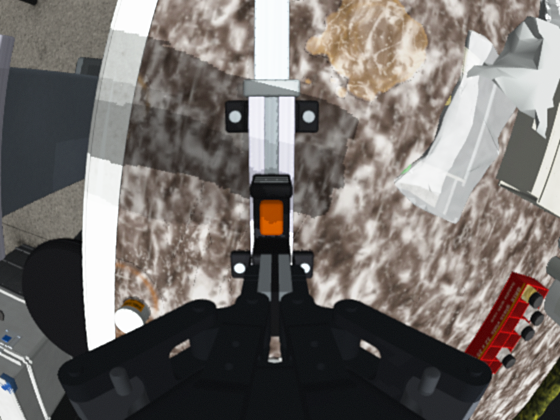

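The button is up at (271,217), the tube is latched about 48 mm out, and the robot is clear. The vial is outside this view, but its cap shows in the top view, moved with the tray.

```bash
python3 -c "
from plant import ctrl
print(ctrl.hand_in())"
```

```text
the job is handed in; nothing more can be done
None
```

I handed the job in with the tube latched in the next hole, about 48 mm out; the highest push I read was about 11 N, the top camera shows the vial's cap moved with the tray, and the arm is clear, but no verdict came back.

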